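Sweep the loose car parts off the pit board into the tray

TASK

Clear the pit board with the fingers: sweep the three loose metal parts (wheel nut, bearing and flywheel) along the board and over its edge so that they drop into the plain undivided tray at its side. Do not pick the parts up, put nothing in the divided box on the other side, and leave the glue bottle and the wheel standing where they are on the board.

Things in the scene. Friction and masses are not known exactly. Their poses are not given: they have to be found in the camera images.
- board: Square whitish pit board, 300 x 300 mm, flat top 36 mm above the bench, fixed; stands about half a metre ahead of the robot, turned a little either way. Origin on the bench under its centre, z up, x and y along its edges: its x edges (at x = +-150 mm) face away from and towards the robot, its y edges (at y = +-150 mm) are the sides where the tray and the box stand.
- tray: Plain open aluminium tray, undivided, fixed, 280 mm along the board's x, 100 mm across, 30 mm high with 3 mm walls and floor: its rim is 6 mm below the board's top. It stands against one side of the board (+y or -y, it varies) with a 1 mm gap, axes parallel to the board's. Origin: centre of its underside, which lies 201 mm from the board's centre along the board's y and -10 mm along the board's x.
- bitbox: Aluminium box of the same outer size as the tray, fixed, but split by thin walls into eight compartments with tiny screws in them; stands against the opposite side of the board. Not to be used. Origin: centre of its underside.
- nut: Hexagonal aluminium wheel nut with a hole, 17 mm across flats, 9 mm high, about 15 g, lying flat and loose on the board; slides when pushed. Origin: centre of its underside. The nut, bearing, flywheel and glue bottle each lie in one of four lanes across the board (board x about -105, -50, 5 and 60 mm, which is whose varies), at any board y within +-80 mm.
- bearing: Steel ball bearing ring, 22 mm outside, 8 mm bore, 8 mm high, about 20 g, flat and loose on the board. Origin: centre of its underside.
- flywheel: Dark steel flywheel, disc of 32 mm diameter and 7 mm thick with a 12 mm hub on top (12 mm high in all), about 40 g, flat and loose on the board. Origin: centre of its underside.
- glue: Small white glue bottle with a black cap, 26 mm diameter, 60 mm tall, light, standing loose on the board among the parts. Leave it alone. Origin: centre of its underside.
- wheel: Toy-car wheel with black tyre and white rim, 52 mm diameter, 26 mm high, lying flat and loose on the board near its far edge (board x about 120 mm). Leave it alone. Origin: centre of its underside.

How it is judged:
By the outcome, as a careful person would: the job done as asked, in the order asked, and still so for the second after the job is handed in, with the robot touching nothing.
It also fails if it takes over 51 s, if anything falls off the work surface, if the arm or the gripper's body presses on something with over 40 N, if the wrist force passes 120 N, or if a joint passes its speed limit or range.

ROBOT

A 6-joint arm with a two-finger parallel gripper is mounted at the origin on the work surface. World frame = base frame: x ahead of the robot, y to its left, z up, the work surface at z = 0. Lengths are in m, angles in rad, forces in N, time in s.
With the tool pointing down it reaches from about 0.25 to 0.85 m from the base axis. Payload 12.5 kg.
Tool frame: the origin (TCP) lies where the fingers leave the gripper's body, on its centre line; the fingertips stand 84 mm ahead of it and the grasp point (between the pads) lies 65 mm ahead of it; z points along the fingers, y is the line along which they close (so a half turn about z gives the same grasp; the last joint's range is limited). The gripper opens to 93 mm and grips with 3 to 60 N. Pads are 15 mm wide; open, the fingers measure 128 mm over their backs; the gripper's body (75 mm by 188 mm) begins 65 mm behind the grasp point.
Start: joints at [-1.309, 0.351, 1.652, -0, 1.139, -0.085], TCP at [0.187, -0.517, 0.303] pointing down, gripper open.
Joint ranges: [-2.75, 2.75], [-0.79, 2.1], [0.01, 2.65], [-1.57, 4.71], [0.07, 3.14], [-2.87, 2.87]. Speed limits (rad/s): [2.22, 2.22, 2.79, 3.14, 3.14, 3.14].

INTERFACE

Orientations are given as a 3x3 rotation matrix whose columns are the frame's x, y, z axes.
In Python, from bench import arm gives the robot as it stands.
- The arm moves only by the tool servo_tool, never from a script. Its argument "moves" is a list of rows, each a list of 7 numbers: the turn, a rotation vector about the world's x, y, z as a fraction of full scale, then the shift along the world's x, y, z as a fraction of full scale, then the opening, from -1 (shut) to 1 (fully open). In form: [[ax, ay, az, dx, dy, dz, claw], ...]. A call has exactly 10 rows; each row is the pose to reach, as a shift and turn from the pose commanded when the call began; what a row does not reach only later rows make up. Full scale, the value 1, is 250 mm for a shift and 0.5 rad for a turn. A row lasts 1/10 s, in which the tool goes at most 50 mm and 8.59 degrees, less where a joint would pass 70% of its speed; a pose out of reach is approached as far as the arm can. A call with a number of a shift or a turn outside -1 to 1 is refused whole. A call with a gripper value outside its range is refused whole. The fingers move at their own pace and stop on an object; "newtons" is the grip in N (left out, the last holds). Time passes only in rows, so rows that repeat a pose let the fingers close, or fill a call up. It gives the time, the measured TCP pose, the force, the opening and the grip force at its end, in the units of the state.
- arm.get_state(): the state, without advancing time (a new reading comes with each control period).
- arm.capture(name): name is "scene" or "side" or "wrist"; returns a dict with "image" (384x512x3 uint8, blue, green, red), "range_z" (384x512 float32, m along the optical axis (not along the pixel's ray), 0 where there is no reading), "fx", "fy", "cx", "cy" (pixels), "T" (4x4, takes a point from camera to world coordinates). Camera axes: x right, y down, z forward; pixel columns grow to the right and rows downward; lengths in m; the calibration is good to about 2 mm. The wrist camera is an equidistant fisheye: a pixel r from the principal point sees the ray r / f radians off the axis. A picture is of the moment at which its call begins.
- arm.job_done(): hands the job in; it is judged then, once.
The state is a dict: "t": time; "q": joint angles; "joint_velocities": joint speeds; "effort": joint torques, N m; "tool_pos": TCP position; "orientation": TCP orientation; "contact_force": force on the tool from outside, world axes, zero at the start; "ft_torque": the same for the moment, N m; "gripper_width": finger opening in m; "grip_force": force on a finger pad.
Only numpy, scipy, OpenCV 4.12 (cv2) and the standard library are available. Lean on these libraries where they do the work, as an engineer would, in place of code of your own. Each camera call takes 0.05 s, during which the arm holds its last target. There are 200 camera calls.

## Working session

There is one attempt and no reset: what is moved stays moved. The work goes in short steps, Python scripts to look and compute and a tool call to move; the robot and the scene stay as the last step left them, time stands still between calls to the robot, and variables do not carry over. Pictures are saved under pics/ and viewed, at most 10 in all, crops included, and the job is handed in when it is done.

Besides the shell and the picture viewer there is one more tool, called after "Call:" as name([rows], argument=value, ...), one row to a line, values as JSON. servo_tool: Moves the arm, as the interface text tells. Shift numbers are shares of 250 mm and turn numbers shares of 0.5 rad, none past 1 either way. Its arguments: {"type":"object","properties":{"moves":{"type":"array"},"newtons":{"type":"number"}},"required":["moves"]}

```bash
mkdir -p pics; python3 - <<'E'
from bench import arm
import cv2,numpy as np,pickle
d={n:arm.capture(n) for n in("scene","side")}
pickle.dump(d,open("cap0.pkl","wb"))
for n in d:
    print(n,d[n]["fx"],d[n]["cx"],d[n]["cy"],np.round(d[n]["T"],3).tolist())
cv2.imwrite("pics/a.png",np.vstack([d["scene"]["image"]]))
cv2.imwrite("pics/b.png",d["side"]["image"])
s=arm.get_state();print(s["t"],s["tool_pos"],s["orientation"],s["gripper_width"])
E
```

```text
scene 417.35180093108096 256.6192963815202 194.3267847381038 [[0.767, 0.396, -0.504, 0.927], [0.642, -0.477, 0.601, -0.396], [-0.002, -0.784, -0.62, 0.465], [0.0, 0.0, 0.0, 1.0]]
side 437.620133314262 256.5090353072947 194.89886969276318 [[-0.788, -0.37, 0.491, 0.213], [-0.615, 0.473, -0.63, 0.507], [0.001, -0.799, -0.601, 0.527], [0.0, 0.0, 0.0, 1.0]]
0.1 [ 0.18690298 -0.51704515  0.30228588] [[ 9.40472813e-01  3.39868828e-01 -2.60616570e-04]
 [ 3.39868919e-01 -9.40472333e-01  9.53005884e-04]
 [ 7.87943193e-05 -9.84851597e-04 -9.99999512e-01]] 0.0931146502466139
```

View pics/a.png

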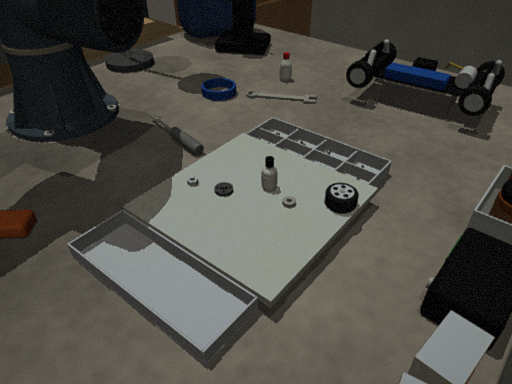

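View pics/b.png

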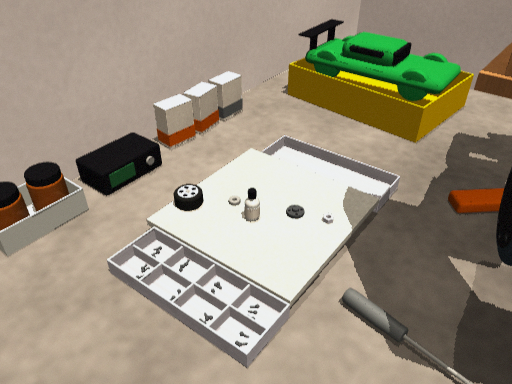

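The scene view shows the tray on the −y side (lower left) and the box opposite it. The parts are the nut at about (193,181), flywheel (223,188), glue (269,175), bearing (289,201) and wheel (341,197). In the side view they are the nut (328,218), flywheel (295,211), glue (252,205), bearing (234,200) and wheel (188,196).

```bash
cat > h.py <<'E'
import numpy as np,cv2
def ray(c,u,v,z):
    d=c["T"][:3,:3]@np.array([(u-c["cx"])/c["fx"],(v-c["cy"])/c["fy"],1.]);o=c["T"][:3,3]
    return o+d*(z-o[2])/d[2]
def cloud(c):
    v,u=np.mgrid[:384,:512];r=c["range_z"]
    p=np.stack([(u-c["cx"])/c["fx"]*r,(v-c["cy"])/c["fy"]*r,r],-1)
    w=p@c["T"][:3,:3].T+c["T"][:3,3];w[r<=0]=np.nan
    return w
E
python3 - <<'E'
import pickle,cv2,numpy as np
from h import *
d=pickle.load(open("cap0.pkl","rb"))
px={"scene":dict(nut=(193,181),fly=(223,188),glue=(269,180),bear=(289,201),wheel=(341,197)),
"side":dict(nut=(328,218),fly=(295,211),glue=(252,210),bear=(234,200),wheel=(188,196))}
H=dict(nut=.009,fly=.007,glue=.06,bear=.008,wheel=.026)
for n in d:
    c=d[n];w=cloud(c)
    m=((abs(w[...,2]-.036)<.004)&(abs(w[...,0]-.5)<.3)&(abs(w[...,1])<.35)).astype(np.uint8)
    m=cv2.morphologyEx(m,cv2.MORPH_OPEN,np.ones((5,5)))
    k,l,st,_=cv2.connectedComponentsWithStats(m);i=1+np.argmax(st[1:,4]);b=l==i
    P=w[b];print(n,"z med",np.median(P[:,2]),cv2.minAreaRect(P[:,:2].astype(np.float32)))
    cs=max(cv2.findContours(b.astype(np.uint8),0,2)[0],key=cv2.contourArea)
    hp=cv2.convexHull(cs)[:,0];Q=np.array([ray(c,u,v,.036)[:2] for u,v in hp],np.float32)
    print(" hull",cv2.minAreaRect(Q))
    hull=np.zeros((384,512),np.uint8);cv2.fillConvexPoly(hull,hp,1)
    hull=cv2.erode(hull,np.ones((5,5)))
    hgt=w[...,2]-.036
    g=c["image"].astype(int).sum(2)/3
    bg=cv2.medianBlur(c["image"],31).astype(int).sum(2)/3
    obj=((hull>0)&((g<bg-25)|(hgt>.004))).astype(np.uint8)
    k,l,st,ce=cv2.connectedComponentsWithStats(obj)
    for i in range(1,k):
        if st[i,4]<15: continue
        r=l==i;h=np.nanpercentile(w[r][:,2],90)-.036
        print("  ",st[i].tolist(),"h90 %.3f"%h,np.round(ray(c,*ce[i],.036+.004)[:2],4))
    for k_,(u,v) in px[n].items(): print("  click",k_,np.round(ray(c,u,v,.036+H[k_]/2)[:2],4))
E
```

```text
scene z med 0.035138886655647544 ((0.5767087340354919, 0.012027248740196228), (0.3018430173397064, 0.3025202751159668), 1.1717612743377686)
 hull ((0.5785796642303467, 0.009854674339294434), (0.3005881607532501, 0.3007361590862274), 1.2522410154342651)
   [261, 156, 20, 39, 534] h90 0.053 [0.5673 0.0675]
   [187, 176, 12, 11, 109] h90 0.008 [ 0.4742 -0.027 ]
   [214, 182, 20, 16, 252] h90 0.010 [ 0.5301 -0.0092]
   [324, 182, 35, 32, 879] h90 0.026 [0.6917 0.0967]
   [161, 191, 10, 19, 28] h90 0.000 [ 0.4781 -0.0876]
   [282, 197, 15, 12, 142] h90 0.008 [0.6345 0.0328]
  click nut [ 0.4745 -0.0263]
  click fly [ 0.5267 -0.0069]
  click glue [0.5941 0.0317]
  click bear [0.6327 0.0356]
  click wheel [0.6966 0.0876]
side z med 0.037532180094876216 ((0.5771634578704834, 0.01263938844203949), (0.3022432327270508, 0.30392903089523315), 1.2049052715301514)
 hull ((0.5763693451881409, 0.01398196816444397), (0.3032313883304596, 0.3059818744659424), 1.2308909893035889)
   [173, 186, 31, 26, 478] h90 0.028 [0.6955 0.0843]
   [241, 187, 19, 36, 472] h90 0.057 [0.5982 0.0288]
   [343, 188, 15, 25, 116] h90 0.002 [ 0.4769 -0.1048]
   [228, 195, 13, 11, 111] h90 0.010 [0.6338 0.0345]
   [286, 204, 19, 15, 231] h90 0.012 [ 0.5287 -0.0073]
   [321, 213, 13, 11, 107] h90 0.011 [ 0.4736 -0.0267]
  click nut [ 0.4727 -0.0268]
  click fly [ 0.5291 -0.0086]
  click glue [0.5702 0.0616]
  click bear [0.6342 0.034 ]
  click wheel [0.6997 0.0851]
```

The board centre is (0.577, 0.012), turned +1.2°, and the side length comes out at 0.30 m as it should. The nut is at (0.474,-0.027), flywheel (0.529,-0.008), bearing (0.634,0.034), glue about (0.582,0.048) and wheel about (0.695,0.090). All of these fit the lanes. I'll sweep towards −y, with the closing axis along the board's x and a small gap between the fingers so each part has two contact points.

Call:
servo_tool([
  [0,0,0.2,0.08,0.16,0,-0.78],
  [0,0,0.4,0.16,0.32,0,-0.78],
  [0,0,0.6,0.24,0.48,0,-0.78],
  [0,0,0.8,0.32,0.64,0,-0.78],
  [0,0,1,0.4,0.8,0,-0.78],
  [0,0,1,0.4,0.8,0,-0.78],
  [0,0,1,0.4,0.8,0,-0.78],
  [0,0,1,0.4,0.8,0,-0.78],
  [0,0,1,0.4,0.8,0,-0.78],
  [0,0,1,0.4,0.8,0,-0.78],
])

```text
t: 1.1
tool_pos: [0.2866, -0.3179, 0.3026]
orientation: [[0.664, 0.748, -0.0], [0.748, -0.664, 0.0], [0.0, -0.0, -1.0]]
contact_force: [0.4, -0.7, 0.2]
gripper_width: 0.0176
grip_force: 0.0
```

Call:
servo_tool([
  [0,0,0.15,0.06,0.12,-0.03,-0.78],
  [0,0,0.3,0.12,0.24,-0.06,-0.78],
  [0,0,0.45,0.18,0.36,-0.09,-0.78],
  [0,0,0.6,0.24,0.48,-0.12,-0.78],
  [0,0,0.75,0.3,0.6,-0.15,-0.78],
  [0,0,0.9,0.36,0.72,-0.18,-0.78],
  [0,0,1,0.4,0.8,-0.2,-0.78],
  [0,0,1,0.4,0.8,-0.2,-0.78],
  [0,0,1,0.4,0.8,-0.2,-0.78],
  [0,0,1,0.4,0.8,-0.2,-0.78],
])

```text
t: 2.1
tool_pos: [0.3868, -0.1181, 0.2529]
orientation: [[0.224, 0.975, 0.0], [0.975, -0.224, -0.0], [-0.0, 0.0, -1.0]]
contact_force: [0.8, 0.1, 0.2]
gripper_width: 0.0102
grip_force: 0.0
```

Call:
servo_tool([
  [0,0,0.12,0.08,0.12,-0.04,-0.78],
  [0,0,0.24,0.16,0.24,-0.08,-0.78],
  [0,0,0.36,0.24,0.36,-0.12,-0.78],
  [0,0,0.488,0.348,0.468,-0.16,-0.78],
  [0,0,0.488,0.348,0.468,-0.2,-0.78],
  [0,0,0.488,0.348,0.468,-0.2,-0.78],
  [0,0,0.488,0.348,0.468,-0.2,-0.78],
  [0,0,0.488,0.348,0.468,-0.2,-0.78],
  [0,0,0.488,0.348,0.468,-0.2,-0.78],
  [0,0,0.488,0.348,0.468,-0.2,-0.78],
])

```text
t: 3.1
tool_pos: [0.4739, -0.0007, 0.2032]
orientation: [[-0.019, 1.0, 0.001], [1.0, 0.019, -0.0], [-0.0, 0.001, -1.0]]
contact_force: [0.6, -0.1, 1.3]
gripper_width: 0.0101
grip_force: 0.0
```

Call:
servo_tool([
  [0,0,0,0,0,-0.08,-0.78],
  [0,0,0,0,0,-0.16,-0.78],
  [0,0,0,0,0,-0.24,-0.78],
  [0,0,0,0,0,-0.3,-0.78],
  [0,0,0,0,0,-0.32,-0.78],
  [0,0,0,0,0,-0.32,-0.78],
  [0,0,0,0,-0.02,-0.32,-0.78],
  [0,0,0,0,-0.04,-0.32,-0.78],
  [0,0,0,0.001,-0.07,-0.32,-0.78],
  [0,0,0,0.002,-0.1,-0.32,-0.78],
])

```text
t: 4.1
tool_pos: [0.4746, -0.026, 0.1231]
orientation: [[-0.02, 1.0, 0.001], [1.0, 0.02, -0.0], [-0.0, 0.001, -1.0]]
contact_force: [-1.1, 0.0, -0.2]
gripper_width: 0.0103
grip_force: 0.1
```

Call:
servo_tool([
  [0,0,0,0.001,-0.05,0,-0.78],
  [0,0,0,0.002,-0.1,0,-0.78],
  [0,0,0,0.003,-0.15,0,-0.78],
  [0,0,0,0.004,-0.2,0,-0.78],
  [0,0,0,0.005,-0.25,0,-0.78],
  [0,0,0,0.006,-0.3,0,-0.78],
  [0,0,0,0.007,-0.35,0,-0.78],
  [0,0,0,0.008,-0.4,0,-0.78],
  [0,0,0,0.01,-0.47,0,-0.78],
  [0,0,0,0.012,-0.54,0,-0.78],
])

```text
t: 5.1
tool_pos: [0.4774, -0.1614, 0.1227]
orientation: [[-0.02, 1.0, -0.0], [1.0, 0.02, -0.0], [-0.0, -0.0, -1.0]]
contact_force: [-0.1, -0.3, 0.2]
gripper_width: 0.01
grip_force: 0.0
```

Call:
servo_tool([
  [0,0,0,0,-0.03,0,-0.78],
  [0,0,0,0,-0.03,0,-0.78],
  [0,0,0,0,-0.03,0.1,-0.78],
  [0,0,0,0,-0.03,0.2,-0.78],
  [0,0,0,0,-0.03,0.32,-0.78],
  [0,0,0,0.1,0.1,0.32,-0.78],
  [0,0,0,0.2,0.2,0.32,-0.78],
  [0,0,0,0.3,0.35,0.32,-0.78],
  [0,0,0,0.4,0.5,0.32,-0.78],
  [0,0,0,0.5,0.65,0.32,-0.78],
])

```text
t: 6.1
tool_pos: [0.6029, 0.0046, 0.2027]
orientation: [[-0.02, 1.0, -0.0], [1.0, 0.02, 0.0], [0.0, -0.0, -1.0]]
contact_force: [0.1, -0.9, 0.9]
gripper_width: 0.0103
grip_force: 0.0
```

```bash
python3 - <<'E'
from bench import arm
import cv2,numpy as np
a=arm.capture("scene")["image"]
cv2.imwrite("pics/c.png",a)
s=arm.get_state();print(s["t"],s["tool_pos"],s["contact_force"])
E
```

```text
6.15 [0.60551575 0.00930525 0.20285448] [-2.2285082   3.7430651   0.15066896]
```

View pics/c.png

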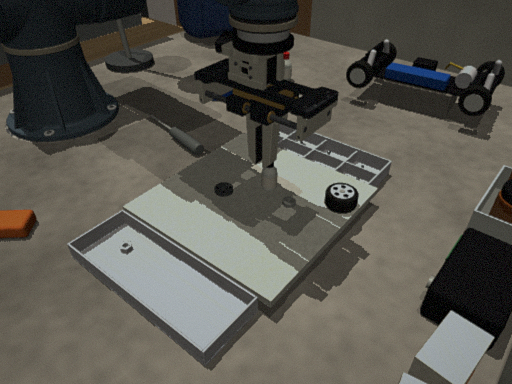

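The picture shows the nut in the tray at (126,247). The flywheel (223,188), bearing (288,201), glue (269,177) and wheel (341,197) haven't moved. The bearing is next.

Call:
servo_tool([
  [0,0,0,0.04,0.08,0,-0.8],
  [0,0,0,0.08,0.16,0,-0.8],
  [0,0,0,0.126,0.238,0,-0.8],
  [0,0,0,0.126,0.238,0,-0.8],
  [0,0,0,0.126,0.238,0,-0.8],
  [0,0,0,0.126,0.238,0,-0.8],
  [0,0,0,0.126,0.238,0,-0.8],
  [0,0,0,0.126,0.238,0,-0.8],
  [0,0,0,0.126,0.238,0,-0.8],
  [0,0,0,0.126,0.238,0,-0.8],
])

```text
t: 7.15
tool_pos: [0.6339, 0.0616, 0.2028]
orientation: [[-0.02, 1.0, 0.0], [1.0, 0.02, 0.0], [0.0, 0.0, -1.0]]
contact_force: [-0.0, -0.2, 0.1]
gripper_width: 0.009
grip_force: 0.0
```

Call:
servo_tool([
  [0,0,0,0,0,-0.08,-0.8],
  [0,0,0,0,0,-0.16,-0.8],
  [0,0,0,0,0,-0.24,-0.8],
  [0,0,0,0,0,-0.3,-0.8],
  [0,0,0,0,0,-0.32,-0.8],
  [0,0,0,0,0,-0.32,-0.8],
  [0,0,0,0,-0.02,-0.32,-0.8],
  [0,0,0,0,-0.04,-0.32,-0.8],
  [0,0,0,0.001,-0.07,-0.32,-0.8],
  [0,0,0,0.002,-0.1,-0.32,-0.8],
])

```text
t: 8.15
tool_pos: [0.6346, 0.036, 0.1232]
orientation: [[-0.02, 1.0, 0.001], [1.0, 0.02, -0.0], [-0.0, 0.001, -1.0]]
contact_force: [0.2, 0.5, 0.3]
gripper_width: 0.0095
grip_force: 0.1
```

Call:
servo_tool([
  [0,0,0,0.001,-0.05,0,-0.8],
  [0,0,0,0.002,-0.1,0,-0.8],
  [0,0,0,0.003,-0.15,0,-0.8],
  [0,0,0,0.004,-0.2,0,-0.8],
  [0,0,0,0.005,-0.25,0,-0.8],
  [0,0,0,0.006,-0.3,0,-0.8],
  [0,0,0,0.007,-0.35,0,-0.8],
  [0,0,0,0.008,-0.4,0,-0.8],
  [0,0,0,0.009,-0.45,0,-0.8],
  [0,0,0,0.01,-0.5,0,-0.8],
])

```text
t: 9.15
tool_pos: [0.637, -0.0893, 0.1227]
orientation: [[-0.02, 1.0, -0.0], [1.0, 0.02, 0.0], [0.0, -0.0, -1.0]]
contact_force: [-0.3, 0.1, -0.1]
gripper_width: 0.0092
grip_force: 0.1
```

Call:
servo_tool([
  [0,0,0,0.001,-0.05,0,-0.8],
  [0,0,0,0.002,-0.1,0,-0.8],
  [0,0,0,0.003,-0.15,0,-0.8],
  [0,0,0,0.004,-0.2,0,-0.8],
  [0,0,0,0.005,-0.25,0,-0.8],
  [0,0,0,0.006,-0.3,0,-0.8],
  [0,0,0,0.006,-0.3,0,-0.8],
  [0,0,0,0.006,-0.3,0.1,-0.7],
  [0,0,0,0.006,-0.3,0.2,-0.61],
  [0,0,0,0.006,-0.3,0.32,-0.61],
])

```text
t: 10.15
tool_pos: [0.6381, -0.1628, 0.2029]
orientation: [[-0.02, 1.0, -0.002], [1.0, 0.02, 0.001], [0.001, -0.002, -1.0]]
contact_force: [-0.3, -0.1, -0.3]
gripper_width: 0.0176
grip_force: 0.0
```

```bash
python3 - <<'E'
from bench import arm
import cv2,numpy as np
c=arm.capture("side");cv2.imwrite("pics/d.png",c["image"])
s=arm.get_state();print(s["t"],s["tool_pos"],s["contact_force"])
E
```

```text
10.2 [ 0.63994129 -0.16327723  0.20880274] [ 1.7446641  -0.72210389  4.75629188]
```

View pics/d.png

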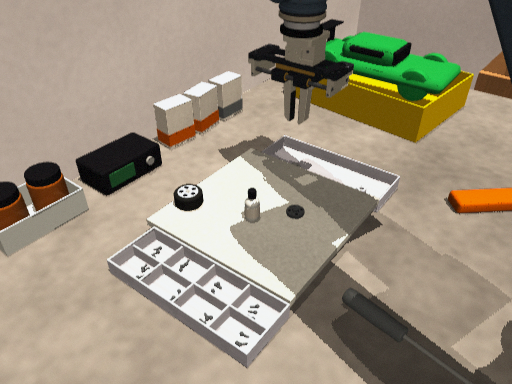

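The bearing is off the board. The glue (252,205), wheel (188,196) and flywheel (295,211) are where they were. The flywheel is next.

Call:
servo_tool([
  [0,0,0,-0.06,0.1,0,-0.61],
  [0,0,0,-0.12,0.2,0,-0.61],
  [0,0,0,-0.18,0.3,0,-0.61],
  [0,0,0,-0.24,0.41,0,-0.61],
  [0,0,0,-0.3,0.52,0,-0.61],
  [0,0,0,-0.36,0.63,0,-0.61],
  [0,0,0,-0.436,0.756,0,-0.61],
  [0,0,0,-0.436,0.756,0,-0.61],
  [0,0,0,-0.436,0.756,0,-0.61],
  [0,0,0,-0.436,0.756,0,-0.61],
])

```text
t: 11.2
tool_pos: [0.5299, 0.0254, 0.2028]
orientation: [[-0.02, 1.0, 0.001], [1.0, 0.02, -0.0], [-0.0, 0.001, -1.0]]
contact_force: [0.2, -0.3, -0.2]
gripper_width: 0.018
grip_force: 0.0
```

Call:
servo_tool([
  [0,0,0,0,0,-0.08,-0.61],
  [0,0,0,0,0,-0.16,-0.61],
  [0,0,0,0,0,-0.24,-0.61],
  [0,0,0,0,0,-0.3,-0.61],
  [0,0,0,0,0,-0.32,-0.61],
  [0,0,0,0,0,-0.32,-0.61],
  [0,0,0,0,-0.02,-0.32,-0.61],
  [0,0,0,0,-0.04,-0.32,-0.61],
  [0,0,0,0.001,-0.07,-0.32,-0.61],
  [0,0,0,0.002,-0.1,-0.32,-0.61],
])

```text
t: 12.2
tool_pos: [0.5301, 0.0, 0.1232]
orientation: [[-0.02, 1.0, 0.001], [1.0, 0.02, -0.0], [-0.0, 0.001, -1.0]]
contact_force: [0.2, 1.3, -0.4]
gripper_width: 0.018
grip_force: 0.2
```

Call:
servo_tool([
  [0,0,0,0.001,-0.05,0,-0.61],
  [0,0,0,0.002,-0.1,0,-0.61],
  [0,0,0,0.003,-0.15,0,-0.61],
  [0,0,0,0.004,-0.2,0,-0.61],
  [0,0,0,0.005,-0.25,0,-0.61],
  [0,0,0,0.006,-0.3,0,-0.61],
  [0,0,0,0.007,-0.35,0,-0.61],
  [0,0,0,0.008,-0.4,0,-0.61],
  [0,0,0,0.009,-0.45,0,-0.61],
  [0,0,0,0.01,-0.5,0,-0.61],
])

```text
t: 13.2
tool_pos: [0.5325, -0.1253, 0.1227]
orientation: [[-0.02, 1.0, -0.0], [1.0, 0.02, -0.0], [-0.0, -0.0, -1.0]]
contact_force: [0.7, 0.2, 0.2]
gripper_width: 0.0179
grip_force: 0.2
```

Call:
servo_tool([
  [0,0,0,0.001,-0.05,0,-0.61],
  [0,0,0,0.002,-0.1,0,-0.61],
  [0,0,0,0.003,-0.16,0,-0.61],
  [0,0,0,0.003,-0.16,0,-0.61],
  [0,0,0,0.003,-0.16,0,-0.61],
  [0,0,0,0.003,-0.16,0.12,-0.61],
  [0,0,0,0.003,-0.16,0.28,-0.61],
  [0,0,0,0.003,-0.16,0.44,-0.61],
  [0,0,0,0.003,-0.16,0.6,-0.61],
  [0,0,0,0.003,-0.16,0.7,-0.61],
])

```text
t: 14.2
tool_pos: [0.5335, -0.1637, 0.3008]
orientation: [[-0.021, 1.0, 0.003], [1.0, 0.021, -0.001], [-0.001, 0.003, -1.0]]
contact_force: [0.6, 0.5, -0.5]
gripper_width: 0.0181
grip_force: 0.0
```

```bash
python3 - <<'E'
from bench import arm
import cv2,numpy as np
a=arm.capture("scene")["image"];b=arm.capture("side")["image"]
cv2.imwrite("pics/e.png",np.hstack([cv2.resize(a[110:370,40:420],None,fx=1.05,fy=1.05),cv2.resize(b[110:370,90:470],None,fx=1.05,fy=1.05)]))
s=arm.get_state();print(s["t"],s["tool_pos"],s["contact_force"])
E
```

```text
14.3 [ 0.53414617 -0.1639694   0.30131825] [-0.35733558  0.16822043 -0.2946148 ]
```

View pics/e.png

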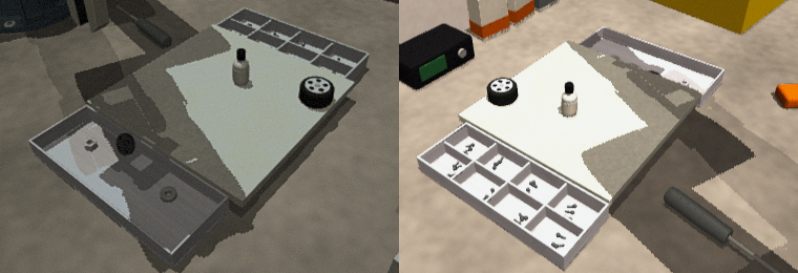

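In the scene half of the picture, the nut (91,144) and bearing (168,194) lie in the tray, and the flywheel (125,145) is leaning at its inner wall. The glue and wheel are untouched. I'll check how the flywheel rests.

```bash
python3 - <<'E'
from bench import arm
import cv2,numpy as np
from h import *
c=arm.capture("scene");a=c["image"];w=cloud(c)
cv2.imwrite("pics/f.png",cv2.resize(a[205:325,90:270],None,fx=4,fy=4,interpolation=cv2.INTER_CUBIC))
g=a.astype(int).sum(2)/3
m=np.zeros(g.shape,bool);m[228:266,146:172]=g[228:266,146:172]<45
P=w[m];print(m.sum(),np.round(np.nanpercentile(P,[3,25,50,75,97],axis=0),3).tolist())
E
```

```text
319 [[0.52, -0.162, 0.007], [0.53, -0.159, 0.016], [0.536, -0.155, 0.022], [0.542, -0.151, 0.026], [0.548, -0.144, 0.031]]
```

View pics/f.png

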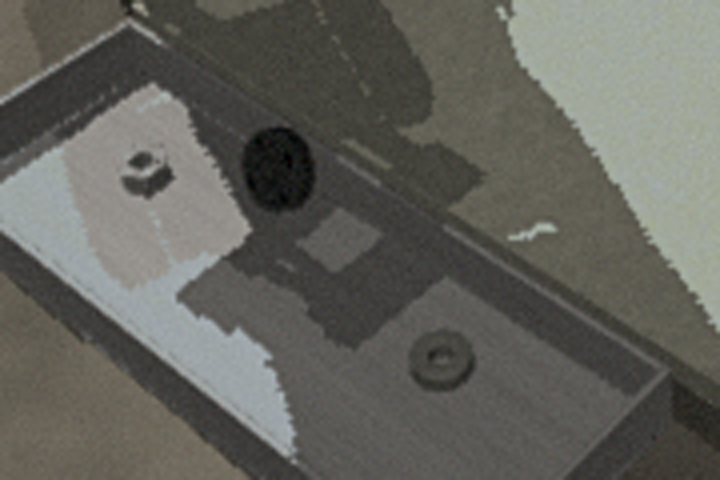

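The flywheel is standing in the tray (z 0.007–0.031), leaning on the inner wall and fully inside it. I'll move the arm clear for a second and confirm the flywheel stays at rest.

Call:
servo_tool([
  [0,0,0,-0.1,-0.02,0.05,-0.61],
  [0,0,0,-0.2,-0.04,0.1,-0.61],
  [0,0,0,-0.3,-0.06,0.1,-0.61],
  [0,0,0,-0.4,-0.08,0.1,-0.61],
  [0,0,0,-0.4,-0.08,0.1,-0.61],
  [0,0,0,-0.4,-0.08,0.1,-0.61],
  [0,0,0,-0.4,-0.08,0.1,-0.61],
  [0,0,0,-0.4,-0.08,0.1,-0.61],
  [0,0,0,-0.4,-0.08,0.1,-0.61],
  [0,0,0,-0.4,-0.08,0.1,-0.61],
])

```text
t: 15.35
tool_pos: [0.4334, -0.1841, 0.3225]
orientation: [[-0.02, 1.0, -0.0], [1.0, 0.02, 0.0], [0.0, -0.0, -1.0]]
contact_force: [0.9, -0.2, 0.1]
gripper_width: 0.0182
grip_force: 0.0
```

```bash
python3 - <<'E'
from bench import arm
import cv2,numpy as np
from h import *
c=arm.capture("scene");a=c["image"];w=cloud(c)
cv2.imwrite("pics/g.png",cv2.resize(a[110:370,40:420],None,fx=2,fy=2,interpolation=cv2.INTER_CUBIC))
g=a.astype(int).sum(2)/3
m=np.zeros(g.shape,bool);m[228:266,146:172]=g[228:266,146:172]<45
P=w[m];print(m.sum(),np.round(np.nanpercentile(P,[3,25,50,75,97],axis=0),3).tolist())
# plane fit of the disc face
P=P[~np.isnan(P).any(1)];q=P-np.median(P,0);n=np.linalg.svd(q)[2][2];print("normal",n)
E
```

```text
312 [[0.519, -0.162, 0.007], [0.53, -0.159, 0.016], [0.537, -0.155, 0.022], [0.542, -0.151, 0.026], [0.547, -0.144, 0.032]]
normal [-0.12018662  0.86921419 -0.47960594]
```

View pics/g.png

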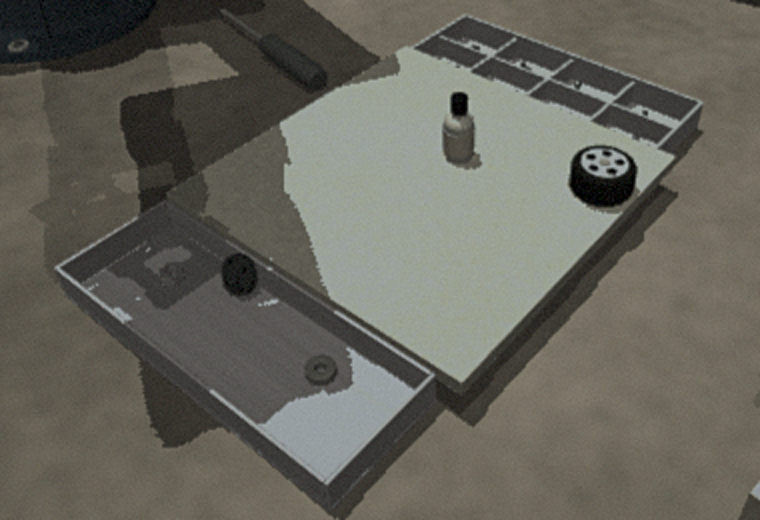

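The picture shows the nut (172,270), flywheel (240,273) and bearing (320,369) all in the tray and at rest. The flywheel is at the same position as a second ago. The glue bottle (458,130) and wheel (602,175) are in place, and the arm is clear, so I'm handing in.

```bash
python3 -c "
from bench import arm
print(arm.job_done())"
```

```text
the job is handed in; nothing more can be done
None
```

I swept the nut, bearing and flywheel off the board into the plain tray, with the flywheel at rest leaning on the tray's inner wall rather than flat; the glue bottle and wheel still stand in place, nothing went into the divided box, and I handed the job in at about 15 s.

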